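# Send the stuck tray of nail tips home into its curing lamp

### The job

The sliding tray with the painted sample nail tips is stuck on its rails in front of the curing lamp. Push it by its upright tab until it breaks free and runs all the way into the lamp, against the end stop hidden under the hood, without ramming it, then let go. Leave the empty tray of the other lamp where it is.

Things in the scene. Friction and masses are not known exactly. Their poses are not given: they have to be found in the camera images.
- lamp: Curing lamp of the tray with nail tips, fixed: white hood 210 mm deep (x), 180 wide (y), 70 high, open towards the robot; grey base plate 140 mm wide with two rails, up to 14 mm high, reaching 210 mm out of the hood towards the robot. Origin on the table under the middle of the hood's front edge; x along the rails into the hood, z up
- tray (a joint): Travel (m) of the aluminium tray (180 x 120 mm, top at 21 mm) with ten nail tips (up to 47 mm high): 0 fully out, growing into the lamp, 0.140 at the hidden rigid end stop, where its tab is still 40 mm clear of the hood. Stuck: about 12 N starts it; some 55 mm from fully out it breaks free and then needs about 4 N; it stays where it is left
- tray_tab (a point): Middle of the top edge of the push face (turned away from the lamp) of the upright tab on the tray with the nail tips: a plate 40 mm wide, 10 mm thick along the rail (from this point along +x), from 15 to 90 mm above the table. x points along the rail into the lamp, z up
- spare_tray_tab (a point): Middle of the top edge of the push face (turned away from the lamp) of the upright tab on the empty tray of the other, identical lamp; it must stay where it is: a plate 40 mm wide, 10 mm thick along the rail (from this point along +x), from 15 to 90 mm above the table. x points along the rail into the lamp, z up

How it is judged:
At the end, for the whole second after the job is handed in: The tray with the nail tips rests within 10 mm of its end stop (joint above 0.130) and the empty tray is within 15 mm of where it was (value of joint tray above 0.13 m and velocity of joint tray between -0.01 and 0.01 m/s and distance of spare_tray_tab from where it was at the start of the episode below 0.015 m); the robot touches nothing.
It fails at once if the empty tray is moved by 15 mm or more (distance of spare_tray_tab from where it was at the start of the episode above 0.015 m).
It fails at once if the lamp or its tray is rammed: the robot presses on it with more than 70 N (contact force between any of the fingers, the arm and lamp above 70 N).
It also fails if it takes over 32 s, if anything falls off the work surface, if the arm or the gripper's body presses on something with over 40 N, if the wrist force passes 120 N, or if a joint passes its speed limit or range.

### The arm

A 6-joint arm with a two-finger parallel gripper is mounted at the origin on the work surface. World frame = base frame: x ahead of the robot, y to its left, z up, the work surface at z = 0. Lengths are in m, angles in rad, forces in N, time in s.
With the tool pointing down it reaches from about 0.35 to 0.975 m from the base axis. Payload 4.9 kg.
Tool frame: the origin (TCP) lies on the mounting face of the last link; the fingertips stand 173 mm ahead of it and the grasp point (between the pads) lies ctrl.pinch_z ahead of it (ctrl.pinch_z is the distance from the TCP to the grasp point, in m); z points along the fingers, y is the line along which they close (so a half turn about z gives the same grasp; the last joint's range is limited). The gripper opens to 85 mm and grips with 20 to 120 N. Pads are 22 mm wide; open, the fingers measure 114 mm over their backs; the gripper's body (76 mm by 85 mm) begins 54 mm behind the grasp point. The pads swing forward as they close: fully open they stand 13 mm farther back than shut.
Start: joints at [-1.463, 0.053, 1.613, -0, 1.476, -0.119], TCP at [0.141, -0.609, 0.405] pointing down, gripper open.
Joint ranges: [-3.01, 3.01], [-1.01, 2.22], [0.06, 2.58], [-1.02, 4.17], [0.09, 2.62], [-3.14, 3.14]. Speed limits (rad/s): [2.57, 2.57, 3.14, 3.14, 3.14, 3.14].

### API

Orientations are given as a rotation vector (axis times angle).
In Python, from station import telemetry, eyes, ctrl gives the robot as it stands.
- The arm moves only by the tool apply_moves, never from a script. Its argument "plan" is a list of rows, each a list of 5 numbers: the finger opening in m, from 0 to 0.0854, then the shift along the tool's x, y, z in m, then the turn about the tool's z in rad. In form: [[jaw, x, y, z, roll], ...]. A call has 1 to 12 rows; each row is the pose to reach, as a shift and turn from the pose commanded when the call began, along the tool's axes at that moment; what a row does not reach only later rows make up. A row lasts 1/12 s, in which the tool goes at most 41.7 mm and 7.16 degrees, less where a joint would pass 70% of its speed; a pose out of reach is approached as far as the arm can. A call with a gripper value outside its range is refused whole. The fingers move at their own pace and stop on an object; "newtons" is the grip in N (left out, the last holds). Time passes only in rows, so rows that repeat a pose let the fingers close. It gives the time, the measured TCP pose, the force, the opening and the grip force at its end, in the units of the state.
- telemetry.get_obs(): the state, without advancing time (a new reading comes with each control period).
- eyes.get_image(name): name is "scene" or "top"; returns a dict with "img" (400x640x3 uint8, blue, green, red), "range_z" (400x640 float32, m along the optical axis (not along the pixel's ray), 0 where there is no reading), "K" (3x3 intrinsics, pixels), "pose" (4x4, takes a point from camera to world coordinates). Camera axes: x right, y down, z forward; pixel columns grow to the right and rows downward; lengths in m; the calibration is good to about 2 mm. A picture is of the moment at which its call begins.
- ctrl.finish_job(): hands the job in; it is judged then, once.
Trained networks look in a picture, given as the dict that the camera call returned (one of the last four; its "shot" number tells which), for a name from the list of things; names that differ only in an ending like _2 or _b are one class to them, and where a whole thing is asked for, a point or a joint stands for the part that bears it (a point fixed in the world has none). Each returns a list of dicts, best first, with "confidence" (0 to 1); they miss things now and then, are a little off and sometimes report something else, mostly with a low value. They report only what shows in the picture. A call takes as long as a camera call.
- eyes.search_frame(thing, picture): "box" ([left, top, right, bottom] in pixels, round what is visible of it).
- eyes.outline_of(thing, picture): "region" (400x640 bool, what is visible of it) and "box" ([left, top, right, bottom] in pixels, round what is visible of it).
- eyes.tip_of(thing, picture): "point" ([column, row] in pixels: a listed point, or the origin of a listed thing).
The state is a dict: "t": time; "q": joint angles; "dq": joint speeds; "effort": joint torques, N m; "tool_pos": TCP position; "tool_rot": TCP orientation; "contact_force": force on the tool from outside, world axes, zero at the start; "wrist_torque": the same for the moment, N m; "opening": finger opening in m; "grip_force": force on a finger pad.
Only numpy, scipy, OpenCV 4.12 (cv2) and the standard library are available. Lean on these libraries where they do the work, as an engineer would, in place of code of your own. Each camera call takes 0.05 s, during which the arm holds its last target. There are 200 camera calls.

## Working session

There is one attempt and no reset: what is moved stays moved. The work goes in short steps, Python scripts to look and compute and a tool call to move; the robot and the scene stay as the last step left them, time stands still between calls to the robot, and variables do not carry over. Pictures are saved under pics/ and viewed, at most 10 in all, crops included, and the job is handed in when it is done.

Besides the shell and the picture viewer there is one more tool, called after ">>>" in YAML: its name, and indented under it one key for each argument. apply_moves: Moves the arm, as the interface text tells. Its arguments: {"type":"object","properties":{"plan":{"type":"array","items":{"type":"array","items":{"type":"number"}}},"newtons":{"type":"number"}},"required":["plan"]}

```bash
mkdir -p pics
cat > h.py <<'E'
import numpy as np, cv2
from station import telemetry, eyes, ctrl
def world(p,u,v,z=None):
    K=p["K"];T=p["pose"]
    if z is None: z=p["range_z"][int(round(v)),int(round(u))]
    return (T@np.r_[np.linalg.inv(K)@[u,v,1]*z,1])[:3]
def at_height(p,u,v,h):
    T=p["pose"];d=T[:3,:3]@np.linalg.inv(p["K"])@[u,v,1]
    return T[:3,3]+d*(h-T[2,3])/d[2]
E
python3 - <<'E'
from h import *
for n in ("top","scene"):
    p=eyes.get_image(n); cv2.imwrite(f"pics/{n}0.png",p["img"])
    for t in ("tray_tab","spare_tray_tab","lamp"):
        for r in eyes.tip_of(t,p)[:3]:
            u,v=r["point"]; print(n,t,r["confidence"],np.round(r["point"],1),at_height(p,u,v,0 if t=="lamp" else .09).round(4))
    for r in eyes.outline_of("tray",p)[:3]: print(n,"tray",r["confidence"],r["box"])
s=telemetry.get_obs(); print(s["tool_pos"],s["tool_rot"],s["contact_force"],s["opening"],ctrl.pinch_z,s["t"])
E
```

```text
top tray_tab 0.82 [219.  287.3] [0.4475 0.1531 0.09  ]
top spare_tray_tab 0.71 [417.5 222.9] [ 0.5475 -0.1796  0.09  ]
top lamp 0.88 [234.3 186.3] [0.6355 0.1523 0.    ]
top tray 0.73 [198.5, 188.9, 266.9, 289.6]
scene tray_tab 0.57 [372.6 132.9] [0.4458 0.1535 0.09  ]
scene spare_tray_tab 0.59 [254.4 208.9] [ 0.5541 -0.1758  0.09  ]
scene lamp 0.71 [400.5 211.7] [0.6311 0.1563 0.    ]
scene tray 0.81 [348.5, 134.1, 417.1, 208.9]
[ 0.14054642 -0.60896643  0.40468339] [-3.12136585e+00 -3.55544248e-01  2.11683843e-05] [ 0.56833782 -0.51255412 -0.14518172] 0.08565155683497501 0.1547 0.5
```

View pics/top0.png

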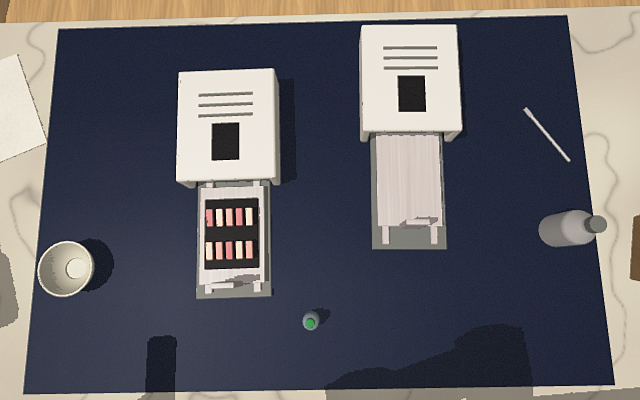

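View pics/scene0.png

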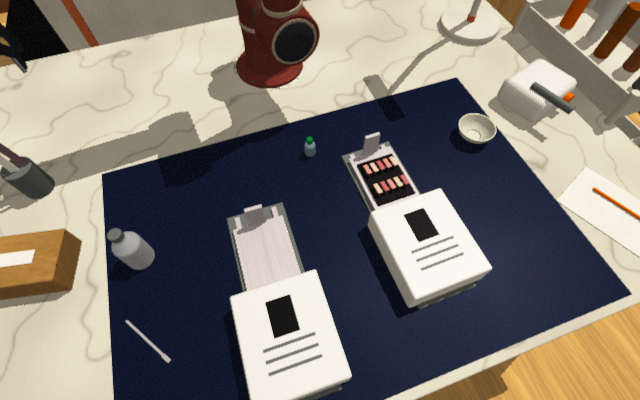

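The top view shows the loaded tray on the left with its tab at about (219,287), and the empty tray on the right with its tab at about (417,223). The scene view agrees: the loaded tab is at (373,133), and the tray is almost fully out. Next I need the rail yaw and the tool axes.

Run:
```python
from h import *
from scipy.spatial.transform import Rotation as R
for n in ("top","scene"):
    p=eyes.get_image(n); z=p["range_z"]; v,u=np.nonzero(z)
    P=(p["pose"]@np.c_[(np.linalg.inv(p["K"])@np.c_[u,v,np.ones(len(u))].T).T*z[v,u][:,None],np.ones(len(u))].T).T[:,:3]
    for y0 in (.153,-.178):
        m=(abs(P[:,2]-.07)<.006)&(abs(P[:,1]-y0)<.13)&(P[:,0]>.58)&(P[:,0]<1.05)
        r=cv2.minAreaRect(P[m,:2].astype(np.float32)); print(n,"hood",r,m.sum())
        m=(P[:,2]>.06)&(P[:,2]<.1)&(abs(P[:,1]-y0)<.06)&(P[:,0]>.40)&(P[:,0]<.58)
        if y0<0: m=(P[:,2]>.06)&(P[:,2]<.1)&(abs(P[:,1]-y0)<.06)&(P[:,0]>.50)&(P[:,0]<.62)
        print("tab",m.sum(),P[m].min(0).round(3),P[m].max(0).round(3))
        m&=P[:,2]>.083
        if m.sum()>3:print(cv2.minAreaRect(P[m,:2].astype(np.float32)))
s=telemetry.get_obs(); print(R.from_rotvec(s["tool_rot"]).as_matrix().round(3))
```

```text
top hood ((0.7394840717315674, 0.15401090681552887), (0.21042577922344208, 0.18042205274105072), 0.9564328789710999) 10791
tab 179 [0.446 0.129 0.06 ] [0.456 0.168 0.094]
((0.45113605260849, 0.14895763993263245), (0.009837480261921883, 0.03905418515205383), 0.04393565282225609)
top hood ((0.8224294185638428, -0.18630841374397278), (0.18052569031715393, 0.21168522536754608), 88.74105072021484) 10443
tab 187 [ 0.545 -0.2    0.06 ] [ 0.555 -0.159  0.094]
((0.5498749613761902, -0.1797170639038086), (0.03965028002858162, 0.008758040145039558), 88.71627807617188)
scene hood ((0.7403731942176819, 0.1547209918498993), (0.21011343598365784, 0.1802748441696167), 0.9069743156433105) 7699
tab 155 [0.446 0.13  0.061] [0.458 0.171 0.092]
((0.45232856273651123, 0.1506252884864807), (0.04001237452030182, 0.010833341628313065), 86.16758728027344)
scene hood ((0.8220458626747131, -0.18542784452438354), (0.18002788722515106, 0.21009276807308197), 88.64822387695312) 11146
tab 186 [ 0.545 -0.199  0.06 ] [ 0.557 -0.159  0.092]
((0.5513339042663574, -0.17878146469593048), (0.03954462334513664, 0.010390629060566425), 87.08473205566406)
[[ 0.974  0.225 -0.   ]
 [ 0.225 -0.974  0.   ]
 [-0.    -0.    -1.   ]]
```

>>> apply_moves:
  plan:
    - [0,0.03,-0.024,0,0.05]
    - [0,0.06,-0.048,0,0.1]
    - [0,0.09,-0.072,0,0.15]
    - [0,0.12,-0.096,0,0.211]
    - [0,0.15,-0.12,0,0.211]
    - [0,0.18,-0.145,0,0.211]
    - [0,0.21,-0.169,0,0.211]
    - [0,0.24,-0.193,0,0.211]
    - [0,0.27,-0.217,0,0.211]
    - [0,0.3,-0.241,0,0.211]
    - [0,0.326,-0.262,0,0.211]
    - [0,0.326,-0.262,0,0.211]

```text
t: 1.6
tool_pos: [0.4016, -0.2766, 0.405]
tool_rot: [-3.14, -0.035, -0.003]
contact_force: [-1.0, -0.7, -0.0]
opening: -0.0002
grip_force: 0.0
```

>>> apply_moves:
  plan:
    - [0,0,-0.03,0,0]
    - [0,0,-0.07,0,0]
    - [0,0,-0.11,0,0]
    - [0,0,-0.15,0,0]
    - [0,0,-0.19,0,0]
    - [0,0,-0.23,0,0]
    - [0,0,-0.27,0,0]
    - [0,0,-0.31,0,0]
    - [0,0,-0.35,0,0]
    - [0,0,-0.39,0,0]
    - [0,0,-0.425,0,0]
    - [0,0,-0.425,0,0]

```text
t: 2.6
tool_pos: [0.3918, 0.1487, 0.405]
tool_rot: [-3.139, -0.037, -0.0]
contact_force: [0.5, -0.8, -0.0]
opening: -0.0004
grip_force: 0.0
```

>>> apply_moves:
  plan:
    - [0,0,0,0.02,0]
    - [0,0,0,0.045,0]
    - [0,0,0,0.07,0]
    - [0,0,0,0.095,0]
    - [0,0,0,0.12,0]
    - [0,0,0,0.145,0]
    - [0,0,0,0.165,0]
    - [0,0,0,0.178,0]
    - [0,0,0,0.185,0]
    - [0,0,0,0.185,0]
    - [0,0,0,0.185,0]

```text
t: 3.52
tool_pos: [0.3929, 0.1442, 0.2201]
tool_rot: [3.141, 0.024, 0.0]
contact_force: [-0.2, -0.2, 0.1]
opening: 0.0001
grip_force: 0.0
```

Run:
```python
from h import *
p=eyes.get_image("scene"); cv2.imwrite("pics/c.png",cv2.resize(p["img"][70:230,270:500],None,fx=3.4,fy=3.4))
s=telemetry.get_obs();print(s["tool_pos"],s["contact_force"])
```

```text
[0.39322107 0.14434171 0.22078215] [-0.49470599  0.37521229  0.06621436]
```

View pics/c.png

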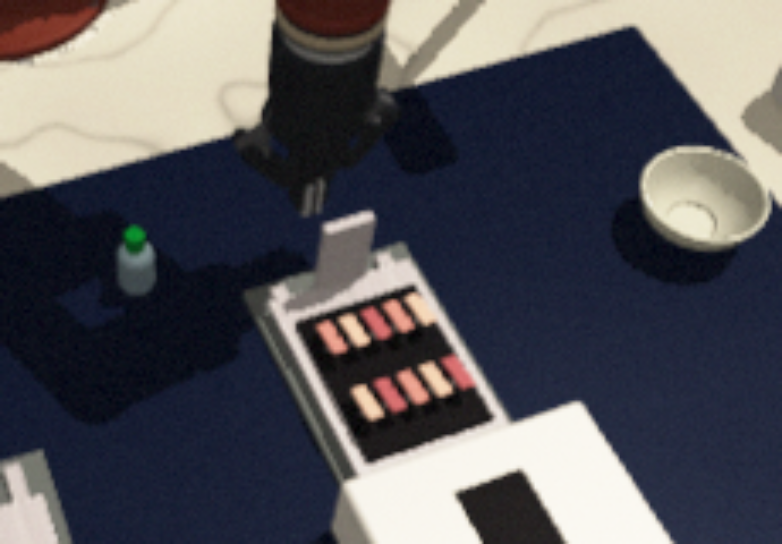

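The closed fingers (tips at about (312,195) in the crop) stand behind the tab (top edge at about (348,215)) and line up with it along the rail. Now I'll approach and make contact.

>>> apply_moves:
  plan:
    - [0,0.006,-0.003,0,0]
    - [0,0.014,-0.005,0,0]
    - [0,0.022,-0.006,0,0]
    - [0,0.029,-0.006,0,0]
    - [0,0.034,-0.006,0,0]
    - [0,0.037,-0.006,0,0]
    - [0,0.04,-0.006,0,0]
    - [0,0.043,-0.006,0,0]
    - [0,0.046,-0.006,0,0]
    - [0,0.049,-0.006,0,0]
    - [0,0.052,-0.006,0,0]
    - [0,0.055,-0.006,0,0]

```text
t: 4.57
tool_pos: [0.4455, 0.1514, 0.218]
tool_rot: [3.141, 0.025, -0.015]
contact_force: [-11.5, -0.1, 3.5]
opening: -0.0001
grip_force: 0.0
```

>>> apply_moves:
  plan:
    - [0,0.003,0,0,0]
    - [0,0.006,0,0,0]
    - [0,0.009,0,0,0]
    - [0,0.012,0,0,0]
    - [0,0.015,0,0,0]
    - [0,0.018,0,0,0]
    - [0,0.021,0,0,0]
    - [0,0.024,0,0,0]
    - [0,0.027,0,0,0]
    - [0,0.03,0,0,0]
    - [0,0.033,0,0,0]
    - [0,0.036,0,0,0]

```text
t: 5.57
tool_pos: [0.4815, 0.152, 0.218]
tool_rot: [3.141, 0.025, -0.015]
contact_force: [-9.9, -0.4, 3.7]
opening: 0.0001
grip_force: 0.0
```

>>> apply_moves:
  plan:
    - [0,0.003,0,0,0]
    - [0,0.006,0,0,0]
    - [0,0.009,0,0,0]
    - [0,0.012,0,0,0]
    - [0,0.015,0,0,0]
    - [0,0.018,0,0,0]
    - [0,0.021,0,0,0]
    - [0,0.024,0,0,0]
    - [0,0.027,0,0,0]
    - [0,0.03,0,0,0]
    - [0,0.033,0,0,0]
    - [0,0.036,0,0,0]

```text
t: 6.57
tool_pos: [0.5198, 0.1526, 0.2197]
tool_rot: [3.141, 0.025, 0.0]
contact_force: [-4.8, -0.4, -1.3]
opening: -0.0002
grip_force: 0.0
```

>>> apply_moves:
  plan:
    - [0,0.003,0,0,0]
    - [0,0.006,0,0,0]
    - [0,0.009,0,0,0]
    - [0,0.012,0,0,0]
    - [0,0.015,0,0,0]
    - [0,0.018,0,0,0]
    - [0,0.021,0,0,0]
    - [0,0.024,0,0,0]
    - [0,0.027,0,0,0]
    - [0,0.03,0,0,0]
    - [0,0.033,0,0,0]
    - [0,0.036,0,0,0]

```text
t: 7.57
tool_pos: [0.5558, 0.1531, 0.2197]
tool_rot: [-3.141, -0.025, -0.0]
contact_force: [-3.8, -1.4, -1.2]
opening: 0.0
grip_force: 0.0
```

```bash
cat > tab.py <<'E'
from h import *
for n in ("top","scene"):
    p=eyes.get_image(n); cv2.imwrite(f"pics/{n}_{telemetry.get_obs()['t']:.2f}.png",p["img"])
    for t in ("tray_tab","spare_tray_tab"):
        for r in eyes.tip_of(t,p)[:2]:
            print(n,t,r["confidence"],at_height(p,*r["point"],.09).round(4))
s=telemetry.get_obs();print(s["t"],s["tool_pos"],s["contact_force"])
E
python3 tab.py
```

```text
top tray_tab 0.86 [0.5641 0.1555 0.09  ]
top spare_tray_tab 0.62 [ 0.5478 -0.1802  0.09  ]
scene tray_tab 0.78 [0.5737 0.1499 0.09  ]
scene spare_tray_tab 0.81 [ 0.541  -0.1809  0.09  ]
7.8667 [0.55598416 0.15319714 0.22042022] [-0.4713683  -0.5592859  -0.65487007]
```

>>> apply_moves:
  plan:
    - [0,0.002,0,0,0]
    - [0,0.004,0,0,0]
    - [0,0.006,0,0,0]
    - [0,0.008,0,0,0]
    - [0,0.01,0,0,0]
    - [0,0.012,0,0,0]
    - [0,0.0135,0,0,0]
    - [0,0.015,0,0,0]
    - [0,0.016,0,0,0]
    - [0,0.017,0,0,0]

```text
t: 8.7
tool_pos: [0.5711, 0.1534, 0.2187]
tool_rot: [3.141, 0.025, -0.011]
contact_force: [-14.0, -1.0, 3.7]
opening: 0.0002
grip_force: 0.0
```

>>> apply_moves:
  plan:
    - [0,0.001,0,0,0]
    - [0,0.001,0,0,0]
    - [0,0.002,0,0,0]
    - [0,0.002,0,0,0]

```text
t: 9.03
tool_pos: [0.5717, 0.1535, 0.2173]
tool_rot: [3.141, 0.025, -0.019]
contact_force: [-16.6, -0.6, 3.7]
opening: -0.0003
grip_force: 0.0
```

The force rose to 16.6 N with almost no travel, so the tray is at the end stop. Backing off now.

>>> apply_moves:
  plan:
    - [0,-0.005,0,0,0]
    - [0,-0.015,0,0,0]
    - [0,-0.03,0,0,0]
    - [0,-0.05,0,0,0]
    - [0,-0.07,0,0,0]
    - [0,-0.08,0,-0.02,0]
    - [0,-0.08,0,-0.05,0]
    - [0,-0.08,0,-0.08,0]
    - [0,-0.08,0,-0.11,0]
    - [0,-0.08,0,-0.13,0]
    - [0,-0.08,0,-0.13,0]
    - [0,-0.08,0,-0.13,0]

```text
t: 10.03
tool_pos: [0.4949, 0.1522, 0.352]
tool_rot: [-3.141, -0.025, -0.009]
contact_force: [-0.0, -0.3, -0.7]
opening: 0.0004
grip_force: 0.0
```

```bash
python3 tab.py; cp pics/scene_9*.png pics/s1.png || cp pics/scene_10*.png pics/s1.png
```

```text
top tray_tab 0.97 [0.5857 0.1533 0.09  ]
top spare_tray_tab 0.62 [ 0.5447 -0.1835  0.09  ]
scene tray_tab 0.87 [0.5863 0.1554 0.09  ]
scene spare_tray_tab 0.96 [ 0.5489 -0.1797  0.09  ]
10.3333 [0.49410353 0.15207793 0.34801846] [-0.30301382 -0.21541901 -0.03842553]cp: cannot stat 'pics/scene_9*.png': No such file or directory
```

View pics/s1.png

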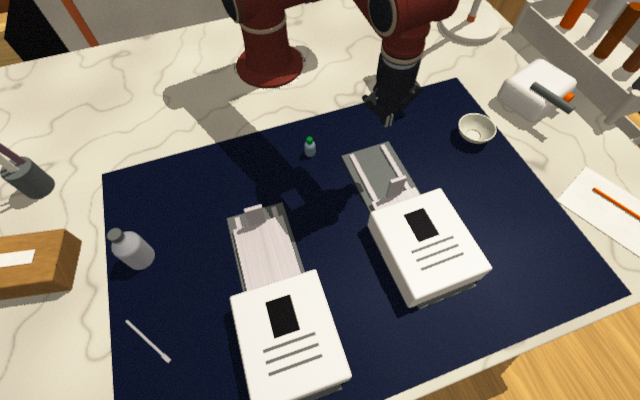

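The tray is in, with its tab at about (397,185). The measured tab x of 0.586 puts the travel at about 0.14. The spare tray has not moved, and the gripper is clear at about (390,115).

```bash
python3 -c "
from station import ctrl; print(ctrl.finish_job())"
```

```text
the job is handed in; nothing more can be done
None
```

The tray with the nail tips is pushed in against its end stop (travel about 0.14 m, highest force read about 17 N), the empty tray has not moved, the gripper is clear, and the job is handed in; no verdict came back.

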